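# Lock the second bench stop into the slotted rail

## Robot

A 7-joint arm with a two-finger parallel gripper is mounted at the origin on the work surface. World frame = base frame: x ahead of the robot, y to its left, z up, the work surface at z = 0. Lengths are in m, angles in rad, forces in N, time in s.
With the tool pointing down it reaches from about 0.425 to 1.025 m from the base axis. Payload 9.4 kg.
Tool frame: the origin (TCP) lies at the centre of the arm's flange, where the gripper is bolted on; the fingertips stand 186 mm ahead of it and the grasp point (between the pads) lies 167 mm ahead of it (pinch_z is the distance from the TCP to the grasp point, in m); z points along the fingers, y is the line along which they close (so a half turn about z gives the same grasp; the last joint's range is limited). The gripper opens to 93 mm and grips with 3 to 60 N. Pads are 15 mm wide; open, the fingers measure 128 mm over their backs; the gripper's body (75 mm by 188 mm) begins 65 mm behind the grasp point.
Start: joints at [-1.197, 0.599, -0.003, 1.599, 0.002, 0.943, -0.08], TCP at [0.316, 0.653, 0.405] pointing down, gripper open.
Joint ranges: [-2.57, 2.57], [-0.35, 1.97], [-1.29, 1.29], [0.11, 2.56], [-1.05, 4.19], [0.11, 1.86], [-2.63, 2.63]. Speed limits (rad/s): [2.22, 2.22, 3.01, 3.01, 3.14, 3.14, 3.14].

## Interface

Orientations are given as a rotation vector (axis times angle).
In Python, from workcell import get_obs, get_image, sign_off, pinch_z gives the robot as it stands.
- The arm moves only by the tool apply_moves, never from a script. Its argument "deltas" is a list that holds one entry, the list of rows, each a list of 4 numbers: the shift along the tool's x, y, z each as a share of 0.2 m, from -1 to 1, then the turn about the tool's z as a share of 45 degrees, from -1 to 1. In form: [[[x, y, z, turn], ...]]. A call has 1 to 8 rows; each row is the pose to reach, as a shift and turn from the pose commanded when the call began, along the tool's axes at that moment; what a row does not reach only later rows make up. A row lasts 1/10 s, in which the tool goes at most 50 mm and 8.59 degrees, less where a joint would pass 70% of its speed; a pose out of reach is approached as far as the arm can. A call with a number of a shift or a turn outside -1 to 1 is refused whole. A call with a gripper value outside its range is refused whole. "fingers" is the opening, from -1 (shut) to 1 (fully open), set as the call begins (left out, the last holds). The fingers move at their own pace and stop on an object; the grip force is fixed at half the most. Time passes only in rows, so rows that repeat a pose let the fingers close. It gives the time, the measured TCP pose, the force, the opening and the grip force at its end, in the units of the state.
- get_obs(): the state, without advancing time (a new reading comes with each control period).
- get_image(name): name is "scene" or "top" or "wrist"; returns a dict with "image" (400x640x3 uint8, blue, green, red), "fov_y" (degrees; the focal length in pixels is half the picture's height over the tangent of half this angle, whatever the lens; pixels are square), "cx", "cy" (the principal point, pixels), "camera_from_world" (4x4, takes a point from world to camera coordinates). Camera axes: x right, y down, z forward; pixel columns grow to the right and rows downward; lengths in m; the calibration is good to about 2 mm. A picture is of the moment at which its call begins. There is no depth.
- sign_off(): hands the job in; it is judged then, once.
The state is a dict: "clock": time; "qpos": joint angles; "dq": joint speeds; "joint_torque": joint torques, N m; "ee_pos": TCP position; "orientation": TCP orientation; "contact_force": force on the tool from outside, world axes, zero at the start; "wrist_torque": the same for the moment, N m; "opening": finger opening in m; "grasp_force": force on a finger pad.
Only numpy, scipy, OpenCV 4.12 (cv2) and the standard library are available. Lean on these libraries where they do the work, as an engineer would, in place of code of your own. Each camera call takes 0.05 s, during which the arm holds its last target. There are 200 camera calls.

## Task

Take the loose bench stop out of its wooden holder, lower its foot into the open part of the rail's slot and twist it a quarter turn, so that it sits locked with its grip bar square across the rail like the stop already there. The two stops must stand at least 12 cm apart, centre to centre, so that a board fits between them; seat it fully, let go of it, and leave the jar, the wrench and the batten where they are.

Things in the scene. Friction and masses are not known exactly. Their poses are not given: they have to be found in the camera images.
- stop: loose bench stop, about 160 g, 59 mm tall, upright in the holder. From below: steel foot 38 x 13 x 8 mm (x, y, z), neck 12 mm thick, 11 mm long, steel collar 40 mm across, 6 mm thick, black grip bar 40 x 14 x 34 mm parallel to the foot. Origin: centre of the foot's underside, z up; collar's underside at z = 19 mm, bar from 25 to 59. Same after a half turn.
- stop_grip (a point): point on the loose stop's axis inside the grip bar, 12 mm under the bar's top, 47 mm above the stop's origin: where to pinch the bar across its 14 mm thickness
- rail: aluminium rail fixed to the bench, 280 mm long (x, along the slot), 64 wide (y), 28 high (z); origin at the centre of its underside. Slot open upwards on the centre line, mouth 20 mm wide; below the 8 mm thick lips it is 48 mm wide, from z = 4 to 20 mm. The foot passes the mouth only lengthwise (within about 12 degrees).
- slot_mid (a point): middle of the slot's mouth, level with the rail's top, 28 mm above the rail's origin. The seated stop hangs by its collar on the rail's top, its origin 19 mm below this level (9 mm above the rail's origin); under the lips its foot turns freely either way against light friction, with 3 mm of play upwards
- fixed_stop: an identical stop, already locked near one end of the rail, 105 mm from its middle (either end), and immovable; its grip bar lies square across the rail. Origin under its foot, x along its bar.
- cover: grey plastic slot cover 40 mm long, closing the slot near the rail's other end, 105 mm from the middle, on the side away from the fixed stop; fixed, about flush with the rail's top; origin at the centre of its underside, 19 mm above the bench. The slot is open between it and the fixed stop.
- holder: wooden block fixed to the bench, 100 x 80 x 30 mm (x, y, z), origin at the centre of its underside; the stop's foot hangs in a 43 x 18 mm hole through its middle (long side along x), collar resting on the block's top, so the stop's origin is 11 mm above the bench. Lift it straight up 25 mm or more to clear it
- jar: bystander: brown glass jar with a steel cap, 64 mm across, 85 mm tall, origin under its centre
- wrench: bystander: steel wrench 200 mm long lying on the bench, along its x; origin underneath it
- batten: bystander: pale wooden batten 45 x 220 x 28 mm, origin under its centre, long side along y
Things that resemble listed ones, but are neither listed nor needed, are in the scene too. Leave any orange or turquoise look-alike of the stop alone.

How it is judged:
By the outcome, as a careful person would: the job done as asked, in the order asked, and still so for the second after the job is handed in, with the robot touching nothing.
It also fails if it takes over 45 s, if anything falls off the work surface, if the arm or the gripper's body presses on something with over 40 N, if the wrist force passes 120 N, or if a joint passes its speed limit or range.

## Working session

There is one attempt and no reset: what is moved stays moved. The work goes in short steps, Python scripts to look and compute and a tool call to move; the robot and the scene stay as the last step left them, time stands still between calls to the robot, and variables do not carry over. Pictures are saved under pics/ and viewed, at most 10 in all, crops included, and the job is handed in when it is done.

Besides the shell and the picture viewer there is one more tool, called after "Request:" by a JSON object that holds its "method" and its "body", one argument or row to a line. apply_moves: Moves the arm, as the interface text tells. Its arguments: {"type":"object","properties":{"deltas":{"type":"array","items":{"type":"array","items":{"type":"array","items":{"type":"number","minimum":-1,"maximum":1}}}},"fingers":{"type":"number"}},"required":["deltas"]}

```bash
mkdir -p pics; ls; cat > h.py <<'E'
import numpy as np, cv2, pickle
from workcell import get_obs, get_image, sign_off, pinch_z
def snap(n,f):
    d=get_image(n); pickle.dump(d,open(f'pics/{f}.pkl','wb')); cv2.imwrite(f'pics/{f}.png',d['image']); return d
def load(f): return pickle.load(open(f'pics/{f}.pkl','rb'))
def foc(d): return 200/np.tan(np.radians(d['fov_y'])/2)
def back(d,u,v,z):
    T=d['camera_from_world'];R=T[:3,:3];c=-R.T@T[:3,3]
    r=R.T@np.array([(u-d['cx'])/foc(d),(v-d['cy'])/foc(d),1]);return c+r*(z-c[2])/r[2]
def proj(d,p):
    q=d['camera_from_world']@np.append(p,1);return foc(d)*q[:2]/q[2]+[d['cx'],d['cy']]
E
python3 - <<'E'
from h import *
t=snap('top','t0');s=snap('scene','s0')
o=get_obs();print({k:np.round(v,3) for k,v in o.items()},pinch_z)
print(t['fov_y'],t['cx'],t['cy'],np.round(t['camera_from_world'],3))
E
```

```text
pics
{'clock': np.float64(0.1), 'qpos': array([-1.197,  0.6  , -0.003,  1.6  ,  0.002,  0.943, -0.08 ]), 'dq': array([-0.002, -0.001,  0.002, -0.001, -0.002,  0.001, -0.001]), 'joint_torque': array([ 5.0000e-03, -7.6655e+01,  1.5030e+00, -2.5293e+01, -5.2000e-02,
        1.4000e-02,  0.0000e+00]), 'ee_pos': array([0.316, 0.652, 0.404]), 'orientation': array([-7.020e-01, -3.062e+00,  2.000e-03]), 'contact_force': array([-0.627, -0.706, -0.036]), 'wrist_torque': array([ 0.026,  0.008, -0.015]), 'grasp_force': np.float64(0.0), 'opening': np.float64(0.093)} 0.1673
56.41755393432709 318.5128574707569 198.81120307703844 [[-0.021 -1.     0.014  0.013]
 [-0.998  0.02  -0.051  0.595]
 [ 0.051 -0.015 -0.999  0.748]
 [ 0.     0.     0.     1.   ]]
```

View pics/t0.png

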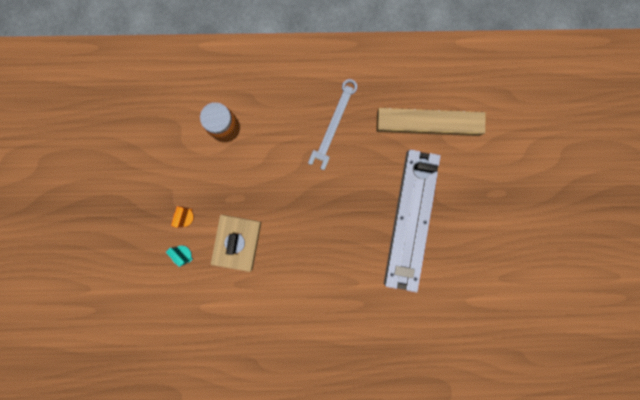

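View pics/s0.png

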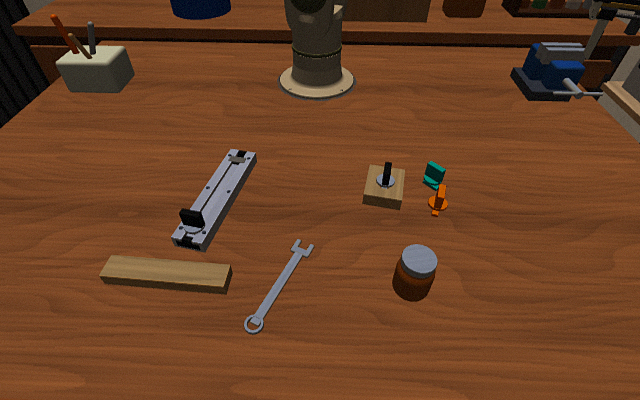

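The top image shows four stop-like things:
- A black stop in the wooden holder at (235,243). It matches the description of the loose stop.
- A black stop on the rail at (425,167), which is the fixed one.
- An orange look-alike at (183,217) and a turquoise one at (179,256), both to be left alone.

The cover is at (403,271). I'll confirm this in an enlarged crop.

```bash
python3 - <<'E'
from h import *
t=load('t0')['image'];s=load('s0')['image']
a=cv2.resize(t[208:278,165:265],None,fx=4,fy=4,interpolation=cv2.INTER_CUBIC)   # 400x280
b=cv2.resize(s[155:215,360:460],None,fx=4,fy=4,interpolation=cv2.INTER_CUBIC)  #400x240
c=cv2.resize(t[145:295,360:460],None,fx=4,fy=4,interpolation=cv2.INTER_CUBIC) #400x600
l=np.zeros((600,400,3),np.uint8);l[:280]=a;l[300:540]=b
cv2.imwrite('pics/c0.png',np.hstack([l,c]))
E
```

```text
(no output)
```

View pics/c0.png

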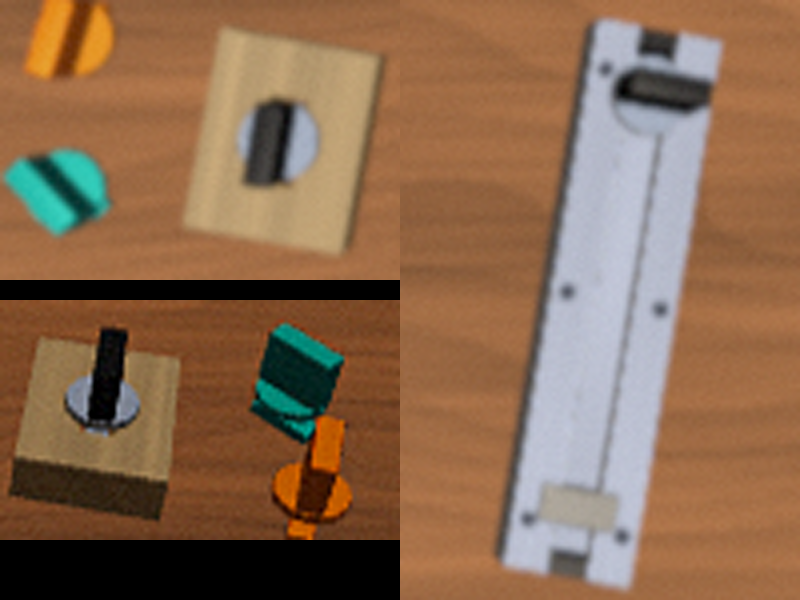

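The crop confirms it: the black stop is upright in the holder, and the orange and turquoise look-alikes lie beside it. The fixed stop is at the rail's far end and the cover at the near end. Next I fit the poses.

```bash
cat >> h.py <<'E'
from scipy.optimize import least_squares
from scipy.spatial.transform import Rotation as Ro
def fit(d,P,uv,x0):
    P=np.array(P,float);uv=np.array(uv,float)
    def W(q): return (Ro.from_euler('z',q[2]).as_matrix()@P.T).T+[q[0],q[1],0]
    r=least_squares(lambda q:np.concatenate([proj(d,p)-w for p,w in zip(W(q),uv)]),x0)
    return r.x,r.fun.reshape(-1,2)
E
python3 - <<'E'
from h import *
t=load('t0')
f=lambda L,ox,oy:[((U+.5)/4-.5+ox,(V+.5)/4-.5+oy) for U,V in L]
H=f([(221,28),(382,55),(345,254),(184,226)],165,208)
R=f([(195,20),(322,40),(231,588),(100,562)],360,145)
# +x (world) is up in picture, +y is left
hc=[(.05,.04,.03),(.05,-.04,.03),(-.05,-.04,.03),(-.05,.04,.03)]
rc=[(.14,.032,.028),(.14,-.032,.028),(-.14,-.032,.028),(-.14,.032,.028)]
for n,P,uv,x0 in(('holder',hc,H,[.5,.17,0]),('rail',rc,R,[.55,-.2,0])):
    q,e=fit(t,P,uv,x0);print(n,np.round(q,4),np.degrees(q[2]).round(2),np.round(e,1).tolist())
# stop bar top quad centre, z=.07; fixed bar top z=.068
B=f([(258,99),(292,98),(280,185),(244,184)],165,208)
print([back(t,*b,.070).round(4) for b in B]);
F=f([(230,70),(310,83)],360,145);print([back(t,*b,.068).round(4) for b in F])
C=f([(142,485),(219,495),(216,530),(140,515)],360,145);print([back(t,*b,.028).round(4) for b in C])
# collar edges, z=.036
print([back(t,*b,.036).round(4) for b in f([(320,142)],165,208)])
E
```

```text
holder [ 0.5108  0.168  -0.193 ] -11.06 [[0.3, -0.1], [-0.4, -0.0], [-0.2, 0.0], [0.2, 0.1]]
rail [ 0.5492 -0.1881 -0.2033] -11.65 [[0.5, -0.7], [-0.4, 0.0], [-0.7, -0.0], [0.6, 0.7]]
[array([0.5329, 0.1712, 0.07  ]), array([0.533 , 0.1552, 0.07  ]), array([0.4924, 0.1613, 0.07  ]), array([0.4932, 0.1781, 0.07  ])]
[array([ 0.6596, -0.1896,  0.068 ]), array([ 0.6526, -0.228 ,  0.068 ])]
[array([ 0.4576, -0.1496,  0.028 ]), array([ 0.4517, -0.188 ,  0.028 ]), array([ 0.4344, -0.1859,  0.028 ]), array([ 0.4427, -0.1481,  0.028 ])]
[array([0.5099, 0.1486, 0.036 ])]
```

```bash
cat >> h.py <<'E'
def go(x,y,zg,yang):
    "shares needed to bring the grasp point to x,y,zg with tool y at yang (deg, mod 180)"
    o=get_obs();R=Ro.from_rotvec(o['orientation']).as_matrix();p=o['ee_pos']
    tgt=np.array([x,y,zg+pinch_z]);d=R.T@(tgt-p)
    a=np.degrees(np.arctan2(R[1,1],R[0,1]));t=-((yang-a+90)%180-90)
    print('clk',o['clock'].round(2),'p',p.round(4),'yang',a.round(2),'tilt',np.degrees(np.arccos(-R[2,2])).round(2),'open',o['opening'].round(4),'F',o['contact_force'].round(1),'grip',o['grasp_force'].round(1),'q7',o['qpos'][6].round(2))
    print('mm',(d*1000).round(1),'shares',(d/.2).round(3),'turn',t.round(2),(t/45).round(3))
E
python3 -c "
from h import *
go(.5108,.168,.2367,78.94)"
```

```text
Traceback (most recent call last):
  File "h.py", line 24, in go
    print('clk',o['clock'].round(2),'p',p.round(4),'yang',a.round(2),'tilt',np.degrees(np.arccos(-R[2,2])).round(2),'open',o['opening'].round(4),'F',o['contact_force'].round(1),'grip',o['grasp_force'].round(1),'q7',o['qpos'][6].round(2))
                ^^^^^^^^^^^^^^^^
AttributeError: 'float' object has no attribute 'round'
```

Request:
{"method": "apply_moves", "body": {
  "deltas": [
    [[-0.08,-0.07,0,0],[-0.2,-0.18,0,0],[-0.34,-0.31,0,0],[-0.48,-0.44,0,0],[-0.62,-0.56,0,0],[-0.75,-0.68,0,0],[-0.86,-0.78,0,0],[-0.96,-0.88,0,0]]
  ]
}}

```text
clock: 0.9
ee_pos: [0.4126, 0.4089, 0.4045]
orientation: [0.703, 3.062, -0.001]
contact_force: [0.8, -0.3, 0.3]
opening: 0.0929
grasp_force: 0.0
```

Request:
{"method": "apply_moves", "body": {
  "deltas": [
    [[-0.12,-0.1,0,-0.03],[-0.26,-0.22,0,-0.08],[-0.4,-0.34,0,-0.13],[-0.54,-0.48,0,-0.18],[-0.68,-0.6,0,-0.23],[-0.8,-0.72,0,-0.28],[-0.9,-0.82,0,-0.31],[-0.96,-0.88,0,-0.33]]
  ]
}}

```text
clock: 1.7
ee_pos: [0.5087, 0.1658, 0.4045]
orientation: [-0.303, -3.127, 0.001]
contact_force: [0.8, 0.0, 0.5]
opening: 0.0931
grasp_force: 0.0
```

```bash
python3 - <<'E'
from h import *
go(.5108,.168,.1367,78.94)
d=snap('wrist','w0'); print(proj(d,[.5108,.168,.07]))
E
```

```text
Traceback (most recent call last):
  File "h.py", line 24, in go
    print('clk',o['clock'].round(2),'p',p.round(4),'yang',a.round(2),'tilt',np.degrees(np.arccos(-R[2,2])).round(2),'open',o['opening'].round(4),'F',o['contact_force'].round(1),'grip',o['grasp_force'].round(1),'q7',o['qpos'][6].round(2))
                ^^^^^^^^^^^^^^^^
AttributeError: 'float' object has no attribute 'round'
```

```bash
sed -i "s/o=get_obs();R=/o={k:np.array(v) for k,v in get_obs().items()};R=/" h.py; python3 - <<'E'
from h import *
go(.5108,.168,.1367,78.94)
d=snap('wrist','w0'); print(proj(d,[.5108,.168,.07]),proj(d,[.5108,.168,.03]))
E
```

```text
clk 1.7 p [0.5087 0.1658 0.4045] yang 78.93 tilt 0.06 open 0.0931 F [0.8 0.  0.5] grip 0.0 q7 0.92
mm [ -1.6   2.6 100.5] shares [-0.008  0.013  0.503] turn -0.01 -0.0
[326.75856508 190.38797875] [326.40411511 182.09473999]
```

View pics/w0.png

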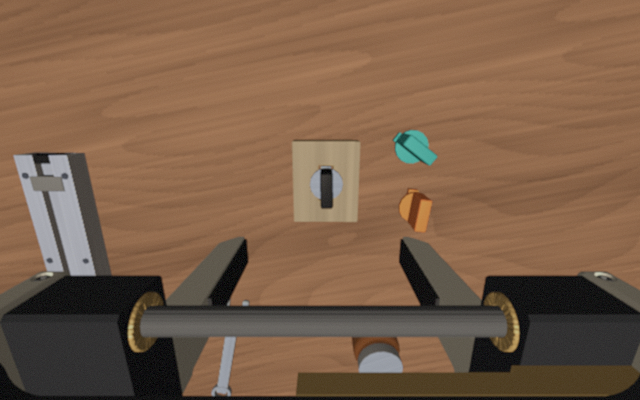

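The wrist view shows the stop at (326,190), within half a pixel of the prediction, and its bar is aligned with tool x. Descending with the fingers partly closed.

Request:
{"method": "apply_moves", "body": {
  "deltas": [
    [[-0.008,0.013,0.08,0],[-0.008,0.013,0.2,0],[-0.008,0.013,0.33,0],[-0.008,0.013,0.46,0],[-0.008,0.013,0.56,0],[-0.008,0.013,0.63,0],[-0.008,0.013,0.65,0],[-0.008,0.013,0.65,0]]
  ],
  "fingers": 0.08
}}

```text
clock: 2.55
ee_pos: [0.51, 0.1711, 0.2743]
orientation: [-0.3, -3.126, 0.001]
contact_force: [0.3, -0.4, 0.2]
opening: 0.0505
grasp_force: 0.0
```

```bash
python3 - <<'E'
from h import *
go(.5108,.168,.059,78.94)
d=snap('wrist','w1'); print([proj(d,[.5108,.168,z]).round(1) for z in(.07,.036)])
E
```

```text
clk 2.55 p [0.51   0.1711 0.2743] yang 79.04 tilt 0.07 open 0.0505 F [ 0.3 -0.4  0.2] grip 0.0 q7 0.9
mm [-1.4 -2.9 48. ] shares [-0.007 -0.014  0.24 ] turn 0.1 0.002
[array([320.8, 239.1]), array([321.1, 221.4])]
```

View pics/w1.png

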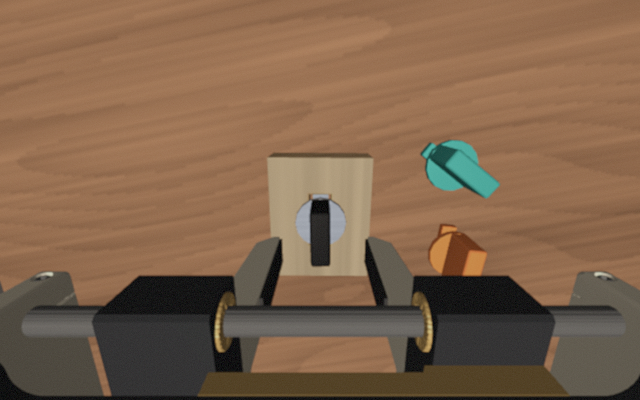

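The bar is at (320,236) and the fingers straddle it, centred at about 324. That matches the 3 mm correction, so I descend and grip.

Request:
{"method": "apply_moves", "body": {
  "deltas": [
    [[-0.007,-0.014,0.04,0],[-0.007,-0.014,0.1,0],[-0.007,-0.014,0.16,0],[-0.007,-0.014,0.21,0],[-0.007,-0.014,0.235,0],[-0.007,-0.014,0.235,0],[-0.007,-0.014,0.235,0]]
  ]
}}

```text
clock: 3.3
ee_pos: [0.5111, 0.1677, 0.2276]
orientation: [-0.3, -3.127, 0.0]
contact_force: [1.6, -0.4, 0.7]
opening: 0.0502
grasp_force: 0.0
```

```bash
python3 - <<'E'
from h import *
go(.5108,.168,.059,78.94)
E
```

```text
clk 3.3 p [0.5111 0.1677 0.2276] yang 79.02 tilt 0.02 open 0.0502 F [ 1.6 -0.4  0.7] grip 0.0 q7 0.89
mm [0.4 0.2 1.3] shares [0.002 0.001 0.007] turn 0.08 0.002
```

Request:
{"method": "apply_moves", "body": {
  "deltas": [
    [[0,0,0.005,0],[0,0,0.005,0],[0,0,0.005,0],[0,0,0.005,0],[0,0,0.005,0],[0,0,0.005,0],[0,0,0.005,0],[0,0,0.005,0]]
  ],
  "fingers": -1
}}

```text
clock: 4.1
ee_pos: [0.5112, 0.1678, 0.2269]
orientation: [0.3, 3.127, 0.0]
contact_force: [-0.1, 0.1, 3.2]
opening: 0.0136
grasp_force: 30.0
```

Request:
{"method": "apply_moves", "body": {
  "deltas": [
    [[0,0,-0.01,0],[0,0,-0.04,0],[0,0,-0.08,0],[0,0,-0.14,0],[0,0,-0.2,0],[0,0,-0.26,0],[0,0,-0.3,0],[0,0,-0.3,0]]
  ]
}}

```text
clock: 4.9
ee_pos: [0.5113, 0.1677, 0.2883]
orientation: [0.301, 3.125, 0.002]
contact_force: [-0.5, -0.3, -2.0]
opening: 0.0137
grasp_force: 30.0
```

```bash
python3 - <<'E'
from h import *
go(.5149,-.181,.119,78.35)
E
```

```text
clk 4.9 p [0.5113 0.1677 0.2883] yang 79.01 tilt 0.14 open 0.0137 F [-0.5 -0.3 -2. ] grip 30.0 q7 0.9
mm [ -70.  -341.6    1.6] shares [-0.35  -1.708  0.008] turn 0.66 0.015
```

Request:
{"method": "apply_moves", "body": {
  "deltas": [
    [[-0.01,-0.06,0,0],[-0.03,-0.16,0,0],[-0.06,-0.29,0,0],[-0.09,-0.43,0,0],[-0.12,-0.57,0,0],[-0.14,-0.7,0,0.005],[-0.16,-0.8,0,0.01],[-0.18,-0.86,0,0.015]]
  ]
}}

```text
clock: 5.7
ee_pos: [0.513, -0.0107, 0.2862]
orientation: [-0.323, -3.123, 0.002]
contact_force: [-0.2, 1.0, -2.1]
opening: 0.0141
grasp_force: 30.0
```

Request:
{"method": "apply_moves", "body": {
  "deltas": [
    [[-0.02,-0.1,0,0],[-0.05,-0.24,0,0],[-0.08,-0.4,0,0],[-0.11,-0.55,0,0],[-0.14,-0.69,0,0],[-0.16,-0.78,0,0],[-0.17,-0.83,0,0],[-0.17,-0.845,0,0]]
  ]
}}

```text
clock: 6.5
ee_pos: [0.5126, -0.1814, 0.2864]
orientation: [-0.321, -3.125, -0.0]
contact_force: [-0.4, 0.4, -1.2]
opening: 0.0137
grasp_force: 30.0
```

Request:
{"method": "apply_moves", "body": {
  "deltas": [
    [[0,0,0,0],[0,0,0,0],[0,0,0,0]]
  ]
}}

```text
clock: 6.8
ee_pos: [0.513, -0.1793, 0.2868]
orientation: [-0.316, -3.126, -0.001]
contact_force: [-0.5, -0.6, -1.2]
opening: 0.014
grasp_force: 30.0
```

```bash
python3 - <<'E'
from h import *
go(.5149,-.181,.119,78.35)
w=snap('wrist','w2');t=snap('top','t2')
im=cv2.resize(t['image'][145:295,330:460],None,fx=4,fy=4,interpolation=cv2.INTER_CUBIC)
cv2.imwrite('pics/c2.png',im)
q=np.array([.5492,-.1881,0]);R=Ro.from_euler('z',-11.65,degrees=True)
for p in([-.14,.032,.028],[-.14,-.032,.028],[-.085,.01,.028],[-.085,-.01,.028],[.085,0,.028],[.14,.032,.028],[.14,-.032,.028]):
    P=R.apply(p)+q;print(p,proj(w,P).round(1),proj(t,P).round(1))
E
```

```text
clk 6.8 p [ 0.513  -0.1793  0.2868] yang 78.44 tilt 0.02 open 0.014 F [-0.5 -0.6 -1.2] grip 30.0 q7 1.46
mm [-2.2 -1.3  0.5] shares [-0.011 -0.006  0.002] turn 0.09 0.002
[-0.14, 0.032, 0.028] [365.5  81.6] [385.2 285.8]
[-0.14, -0.032, 0.028] [280.3  81.5] [416.7 291.6]
[-0.085, 0.01, 0.028] [335.3 154.9] [400.7 260.5]
[-0.085, -0.01, 0.028] [310.4 154.9] [410.5 262.3]
[0.085, 0, 0.028] [322.7 330.3] [419.8 178.3]
[0.14, 0.032, 0.028] [353.8 374.8] [408.9 148.9]
[0.14, -0.032, 0.028] [291.4 374.8] [439.8 154.6]
```

View pics/w2.png

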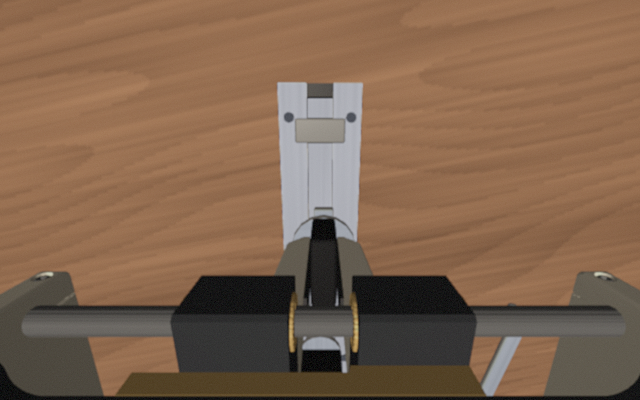

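The view shows the rail aligned with the image, the slot at columns 307–333, and the foot tip just visible at about (323,209). The rail sits about 2 px left of the prediction, so I measure edges numerically.

```bash
python3 - <<'E'
from h import *
w=load('w2');c=w['image'][80:240,265:380]
cv2.imwrite('pics/c3.png',cv2.resize(c,None,fx=5,fy=3.5,interpolation=cv2.INTER_CUBIC))
g=w['image'].mean(2)
for r in(86,108,175,195,210): print(r,[int(x) for x in g[r-2:r+3,270:372].mean(0)])
p=np.array([.513,-.1793,.2868-.1673]);R=Ro.from_rotvec(get_obs()['orientation']).as_matrix()
# foot end near robot (tool -x?) corners, origin 48.6mm below grasp
for s in(1,-1):
  for y in(-.0065,.0065):
    for z in(.0486,.0406): print(s,y,z,proj(w,p+R@[s*.019,y,z]).round(1))
E
```

```text
86 [112, 112, 111, 112, 111, 108, 112, 145, 178, 183, 180, 176, 175, 175, 176, 178, 179, 177, 178, 177, 178, 178, 180, 180, 179, 179, 178, 176, 175, 174, 175, 177, 180, 181, 182, 181, 162, 109, 82, 85, 86, 85, 86, 85, 85, 84, 84, 85, 84, 83, 84, 83, 82, 82, 80, 81, 80, 81, 81, 79, 78, 75, 88, 139, 178, 182, 179, 176, 175, 174, 175, 178, 178, 178, 178, 177, 177, 179, 180, 180, 179, 179, 178, 176, 175, 174, 175, 177, 180, 181, 181, 178, 164, 129, 118, 119, 119, 119, 119, 118, 119, 119]
108 [116, 116, 116, 115, 116, 115, 112, 120, 152, 179, 183, 179, 178, 176, 177, 178, 179, 179, 178, 178, 178, 179, 180, 180, 181, 180, 179, 178, 177, 176, 176, 177, 179, 181, 182, 179, 159, 143, 170, 176, 175, 176, 176, 176, 175, 175, 176, 176, 175, 174, 173, 174, 176, 175, 173, 173, 173, 173, 174, 175, 178, 177, 169, 165, 178, 181, 180, 176, 176, 176, 178, 179, 179, 179, 177, 178, 179, 180, 180, 181, 181, 180, 178, 177, 176, 176, 177, 179, 181, 183, 181, 165, 126, 111, 112, 113, 114, 113, 115, 114, 115, 113]
175 [114, 114, 112, 113, 113, 113, 113, 114, 112, 116, 138, 168, 181, 181, 179, 178, 178, 178, 1
[... 994 characters left out ...]
116, 148, 176, 179, 178, 178, 177, 176, 176, 176, 177, 176, 176, 176, 176, 177, 178, 179, 177, 177, 175, 175, 176, 178, 178, 177, 165, 153, 166, 177, 178, 177, 167, 147, 139, 137, 136, 136, 137, 137, 137, 137, 136, 136, 136, 136, 136, 136, 136, 135, 131, 133, 153, 175, 179, 178, 177, 177, 177, 176, 177, 176, 176, 176, 176, 177, 178, 179, 177, 176, 175, 175, 176, 178, 179, 179, 163, 123, 111, 114, 115, 114, 115, 115, 114, 115, 115, 115, 115, 115, 114]
1 -0.0065 0.0486 [315.3 205. ]
1 -0.0065 0.0406 [315.  208.6]
1 0.0065 0.0486 [334. 205.]
1 0.0065 0.0406 [334.4 208.6]
-1 -0.0065 0.0486 [315.7 254.5]
-1 -0.0065 0.0406 [315.4 259.7]
-1 0.0065 0.0486 [333.5 254.5]
-1 0.0065 0.0406 [333.8 259.7]
```

View pics/c3.png

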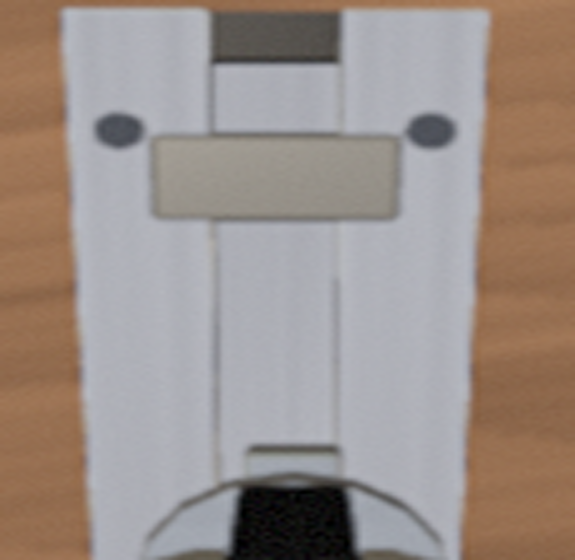

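The foot is centred at column 323.2 and the slot at 319.7 (on its own depth), so a −2.9 mm shift in tool y is needed. I'll lower to just inside the mouth and check the force.

Request:
{"method": "apply_moves", "body": {
  "deltas": [
    [[-0.01,-0.0145,0.02,0.002],[-0.01,-0.0145,0.06,0.002],[-0.01,-0.0145,0.11,0.002],[-0.01,-0.0145,0.15,0.002],[-0.01,-0.0145,0.18,0.002],[-0.01,-0.0145,0.195,0.002],[-0.01,-0.0145,0.195,0.002],[-0.01,-0.0145,0.195,0.002]]
  ]
}}

```text
clock: 7.7
ee_pos: [0.5143, -0.1837, 0.2478]
orientation: [0.321, 3.125, -0.0]
contact_force: [0.5, -0.6, -0.7]
opening: 0.0143
grasp_force: 30.0
```

```bash
python3 - <<'E'
from h import *
go(.5143,-.1828,.0805,78.35)
w=snap('wrist','w4')
g=w['image'].mean(2)
for r in(110,150,200,225): print(r,[int(x) for x in g[r-2:r+3,270:372].mean(0)])
p=get_obs()['ee_pos'];R=Ro.from_rotvec(get_obs()['orientation']).as_matrix()
for z in(.0486,.0406): print([proj(w,p+R@[.019,y,z+.1673]).round(1) for y in(-.0065,.0065)])
E
```

```text
clk 7.7 p [ 0.5143 -0.1837  0.2478] yang 78.26 tilt 0.01 open 0.0143 F [ 0.5 -0.6 -0.7] grip 30.0 q7 1.45
mm [ 0.1  0.9 -0. ] shares [ 0.001  0.004 -0.   ] turn -0.09 -0.002
110 [108, 109, 110, 106, 113, 149, 179, 182, 179, 177, 176, 172, 160, 138, 119, 109, 101, 100, 100, 104, 112, 124, 143, 164, 176, 179, 179, 179, 176, 176, 174, 173, 174, 175, 178, 179, 180, 180, 178, 164, 151, 169, 175, 174, 174, 174, 175, 174, 172, 174, 174, 174, 173, 172, 172, 172, 173, 174, 173, 172, 171, 171, 170, 171, 172, 173, 175, 177, 177, 171, 159, 163, 178, 179, 178, 177, 174, 175, 174, 176, 177, 177, 177, 177, 176, 177, 173, 160, 139, 120, 108, 100, 96, 98, 101, 106, 117, 138, 163, 177, 179, 180]
150 [114, 113, 113, 113, 113, 110, 113, 145, 178, 182, 179, 178, 176, 176, 176, 177, 178, 178, 178, 177, 176, 177, 177, 178, 178, 179, 179, 179, 179, 177, 176, 175, 175, 175, 177, 178, 180, 181, 180, 166, 150, 161, 173, 174, 173, 174, 175, 174, 172, 173, 173, 174, 173, 173, 172, 175, 174, 173, 172, 172, 172, 172, 172, 173, 174, 175, 176, 178, 177, 158, 147, 175, 182, 179, 178, 176, 176, 176, 177, 178, 178, 178
[... 493 characters left out ...]
76, 176, 175, 176, 175, 175, 176, 175, 176, 177, 177, 178, 178, 177, 175, 175, 174, 174, 175, 177, 178, 179, 179, 160, 113]
225 [114, 112, 112, 111, 112, 112, 112, 111, 108, 114, 142, 169, 177, 176, 176, 176, 176, 175, 175, 174, 175, 175, 174, 174, 174, 175, 175, 174, 166, 153, 142, 136, 137, 143, 151, 157, 161, 163, 163, 164, 161, 136, 72, 12, 8, 11, 12, 9, 13, 12, 9, 13, 12, 9, 7, 10, 14, 8, 12, 12, 7, 11, 9, 8, 50, 116, 157, 164, 163, 163, 161, 157, 149, 140, 131, 130, 134, 141, 156, 172, 175, 175, 174, 174, 174, 175, 176, 177, 176, 176, 175, 173, 173, 173, 174, 175, 177, 177, 178, 163, 124, 109]
[array([315.4, 205.2]), array([334.1, 205.2])]
[array([315.1, 208.8]), array([334.5, 208.8])]
```

The slot centre is about 325 and the foot about 323.3, so I move +1 mm in tool y and enter the mouth.

Request:
{"method": "apply_moves", "body": {
  "deltas": [
    [[0,0.005,0,-0.002],[0,0.005,0.01,-0.002],[0,0.005,0.025,-0.002],[0,0.005,0.045,-0.002],[0,0.005,0.065,-0.002],[0,0.005,0.075,-0.002],[0,0.005,0.075,-0.002]]
  ]
}}

```text
clock: 8.45
ee_pos: [0.5143, -0.1827, 0.2323]
orientation: [-0.319, -3.125, -0.0]
contact_force: [-0.1, -0.6, -0.3]
opening: 0.0135
grasp_force: 30.0
```

```bash
python3 - <<'E'
from h import *
go(.5143,-.1828,.0576,78.35)
E
```

```text
clk 8.45 p [ 0.5143 -0.1827  0.2323] yang 78.35 tilt 0.04 open 0.0135 F [-0.1 -0.6 -0.3] grip 30.0 q7 1.45
mm [-0.  -0.1  7.4] shares [-0.    -0.001  0.037] turn -0.0 -0.0
```

Request:
{"method": "apply_moves", "body": {
  "deltas": [
    [[0,0,0.01,0],[0,0,0.02,0],[0,0,0.028,0],[0,0,0.032,0],[0,0,0.032,0],[0,0,0.032,0]]
  ]
}}

```text
clock: 9.05
ee_pos: [0.5144, -0.1827, 0.2264]
orientation: [0.319, 3.125, -0.0]
contact_force: [-0.6, -0.1, -0.7]
opening: 0.014
grasp_force: 30.0
```

```bash
python3 - <<'E'
from h import *
go(.5143,-.1828,.0576,-11.5)
E
```

```text
clk 9.05 p [ 0.5144 -0.1827  0.2264] yang 78.35 tilt 0.0 open 0.014 F [-0.6 -0.1 -0.7] grip 30.0 q7 1.45
mm [ 0.1 -0.1  1.5] shares [ 0.    -0.001  0.007] turn 89.85 1.997
```

Free of contact and below the lips. Twisting +90° about tool z, which takes q7 towards 0.

Request:
{"method": "apply_moves", "body": {
  "deltas": [
    [[0,0,0.003,0.05],[0,0,0.003,0.15],[0,0,0.003,0.28],[0,0,0.003,0.42],[0,0,0.003,0.57],[0,0,0.003,0.72],[0,0,0.003,0.87],[0,0,0.003,1.0]]
  ]
}}

```text
clock: 9.85
ee_pos: [0.5145, -0.1826, 0.2258]
orientation: [1.5, 2.76, 0.0]
contact_force: [0.2, -0.4, -1.2]
opening: 0.0137
grasp_force: 30.0
```

```bash
python3 - <<'E'
from h import *
go(.5143,-.1828,.0576,-11.65)
E
```

```text
clk 9.85 p [ 0.5145 -0.1826  0.2258] yang 32.97 tilt 0.02 open 0.0137 F [ 0.2 -0.4 -1.2] grip 30.0 q7 0.98
mm [-0.1 -0.3  0.9] shares [-0.    -0.001  0.005] turn 44.62 0.992
```

Request:
{"method": "apply_moves", "body": {
  "deltas": [
    [[0,0,0,0.12],[0,0,0,0.27],[0,0,0,0.42],[0,0,0,0.57],[0,0,0,0.72],[0,0,0,0.86],[0,0,0,0.96],[0,0,0,1.0]]
  ]
}}

```text
clock: 10.65
ee_pos: [0.5145, -0.1825, 0.2258]
orientation: [2.439, 1.98, 0.0]
contact_force: [0.4, -0.1, -2.2]
opening: 0.0139
grasp_force: 30.0
```

Request:
{"method": "apply_moves", "body": {
  "deltas": [
    [[0,0,0.002,0],[0,0,0.004,0],[0,0,0.006,0],[0,0,0.007,0],[0,0,0.007,0]]
  ]
}}

```text
clock: 11.15
ee_pos: [0.5143, -0.1828, 0.2249]
orientation: [2.435, 1.985, 0.001]
contact_force: [-0.5, 1.0, 6.4]
opening: 0.0136
grasp_force: 30.0
```

```bash
python3 - <<'E'
from h import *
go(.5143,-.1828,.0576,-11.65)
E
```

```text
clk 11.15 p [ 0.5143 -0.1828  0.2249] yang -11.61 tilt 0.04 open 0.0136 F [-0.5  1.   6.4] grip 30.0 q7 0.52
mm [-0.1 -0.  -0. ] shares [-0. -0. -0.] turn 0.04 0.001
```

It is seated: 6 N of contact at the expected height. Releasing and rising.

Request:
{"method": "apply_moves", "body": {
  "deltas": [
    [[0,0,0,0],[0,0,0,0],[0,0,0,0],[0,0,0,0],[0,0,0,0],[0,0,0,0]]
  ],
  "fingers": -0.2
}}

```text
clock: 11.75
ee_pos: [0.5144, -0.1827, 0.2243]
orientation: [-2.435, -1.985, 0.0]
contact_force: [-0.8, -0.6, 0.8]
opening: 0.0375
grasp_force: 0.0
```

Request:
{"method": "apply_moves", "body": {
  "deltas": [
    [[0,0,-0.02,0],[0,0,-0.07,0],[0,0,-0.16,0],[0,0,-0.3,0],[0,0,-0.46,0],[0,0,-0.62,0],[0,0,-0.72,0],[0,0,-0.75,0]]
  ]
}}

```text
clock: 12.55
ee_pos: [0.5145, -0.1829, 0.3771]
orientation: [2.433, 1.983, 0.004]
contact_force: [0.4, -0.1, -0.3]
opening: 0.0372
grasp_force: 0.0
```

```bash
python3 - <<'E'
from h import *
go(.5143,-.1828,.2,-11.65)
w=snap('wrist','w5');s=snap('scene','s5');t=snap('top','t5')
a=cv2.resize(s['image'][130:270,150:290],(560,560),interpolation=cv2.INTER_CUBIC)
cv2.imwrite('pics/s5c.png',a)
E
```

```text
clk 12.55 p [ 0.5145 -0.1829  0.3771] yang -11.66 tilt 0.23 open 0.0372 F [ 0.4 -0.1 -0.3] grip 0.0 q7 0.38
mm [ 0.  -0.2  9.8] shares [ 0.    -0.001  0.049] turn -0.01 -0.0
```

View pics/w5.png

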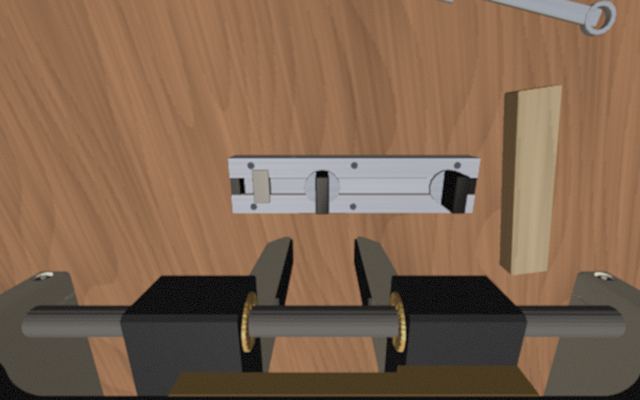

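View pics/s5c.png

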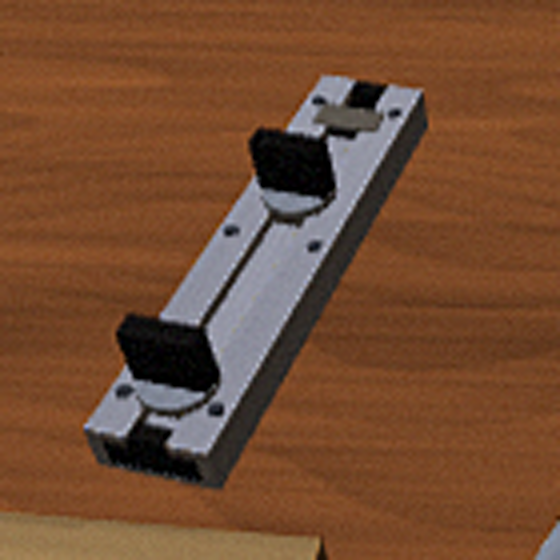

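The stop sits upright at (322,190) in the wrist view. Its bar is square across the rail, its collar is flat on the top, and it is about 14 cm from the fixed stop. The gripper is clear, so I hand in.

```bash
python3 -c "
from workcell import sign_off
print(sign_off())"
```

```text
the job is handed in; nothing more can be done
None
```

The loose stop is seated and locked square across the rail, about 14 cm from the fixed stop, and released; the jar, wrench and batten were never touched, and the job was handed in at about 12.7 s on the robot's clock.

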